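Latch the reference tile under the reading head

ROBOT

A 6-joint arm with a two-finger parallel gripper is mounted at the origin on a cart in front of the work surface, level with it; the furniture and walls round the work are solid. World frame = base frame: x ahead of the robot, y to its left, z up, the work surface at z = 0. Lengths are in mm, angles in rad, forces in N, time in s.
With the tool pointing down it reaches from about 350 to 925 mm from the base axis. Payload 6.4 kg.
Tool frame: the origin (TCP) lies between the finger pads; the fingertips stand 17 mm ahead of it and the grasp point (between the pads) lies 2 mm behind it (env.nose_length is the z of the fingertips in the tool frame, in mm); z points along the fingers, y is the direction in which the jaws open and shut (so a half turn about z gives the same grasp; the last joint's range is limited). The gripper opens to 85 mm and grips with 20 to 120 N. Pads are 22 mm wide; open, the fingers measure 114 mm over their backs; the gripper's body (76 mm by 85 mm) begins 54 mm behind the grasp point. The pads swing forward as they close: fully open they stand 13 mm farther back than shut.
Start: joints at [-1.29, 0.245, 1.558, -0, 1.339, -0.174], TCP at [285.54, -583.936, 248.29] pointing down, gripper open.
Joint ranges: [-3.13, 3.13], [-1.02, 2.26], [0.13, 2.54], [-0.95, 4.09], [0.21, 2.88], [-2.74, 2.74]. Speed limits (rad/s): [2.57, 2.57, 3.14, 3.14, 3.14, 3.14].

INTERFACE

Orientations are given as a rotation vector (axis times angle).
In Python, from bench import env gives the robot as it stands. The module is installed in compiled form; this text tells all that it offers.
- The arm moves only by the tool move_arm, never from a script. Its argument "plan" is a list that holds one entry, the list of rows, each a list of 6 numbers: the shift along the tool's x, y, z in mm, then the turn, a rotation vector about the tool's x, y, z in rad. A call has 1 to 8 rows; each row is the pose to reach, as a shift and turn from the pose commanded when the call began, along the tool's axes at that moment; what a row does not reach only later rows make up. A row lasts 1/8 s, in which the tool goes at most 62.5 mm and 10.7 degrees, less where a joint would pass 70% of its speed; a pose out of reach is approached as far as the arm can. A call with a gripper value outside its range is refused whole. "claw" is the opening, from 0 (shut) to 1 (fully open), set as the call begins (left out, the last holds). The fingers move at their own pace and stop on an object; "squeeze" is the grip in N (left out, the last holds). Time passes only in rows, so rows that repeat a pose let the fingers close. It gives the time, the measured TCP pose, the force and the opening at its end, in the units of the state.
- env.observe(): the state, without advancing time (a new reading comes with each control period).
- env.grab_frame(name): name is "scene" or "top" or "wrist"; returns a dict with "color" (384x512x3 uint8, blue, green, red), "z_map" (384x512 float32, mm along the optical axis (not along the pixel's ray), 0 where there is no reading), "mtx" (3x3 intrinsics, pixels), "world_from_camera" (4x4, takes a point from camera to world coordinates). Camera axes: x right, y down, z forward; pixel columns grow to the right and rows downward; lengths in mm; the calibration is good to about 2 mm. A picture is of the moment at which its call begins.
- env.sign_off(): hands the job in, once; it reports no verdict.
The state is a dict: "t": time; "joints": joint angles; "qvel": joint speeds; "joint_efforts": joint torques, N m; "tcp_pos": TCP position; "tool_rot": TCP orientation; "wrist_force": force on the tool from outside, world axes, zero at the start; "moment": the same for the moment, N m; "opening": opening from 0.0 (shut) to 1.0 (fully open).
Only numpy, scipy, OpenCV 4.12 (cv2) and the standard library are available. Lean on these libraries where they do the work, as an engineer would, in place of code of your own. Each camera call takes 0.05 s, during which the arm holds its last target.

TASK

Bring the white reference tile under the reading head: push the sprung carriage by its blue upright push plate until the stop pin has dropped behind its catch, without ramming it against its end stop, then let go so that it springs back and latches against the pin at its middle position. Only push: the tile rides seated in its nest untouched, and the vial, the brass weight and the sample dish of meal stay where they stand.

Things in the scene. Friction and masses are not known exactly. Their poses are not given: they have to be found in the camera images.
- push_face (a point): Middle of the outer face of the carriage's blue upright push plate, 60 mm above the desk; moves with the carriage. The plate is 40 mm wide along y, 10 mm thick and reaches from 20 to 86 mm above the desk. Its +x axis is the level direction to push (from the face into the plate, towards the reading head), y is level along the face, z is up.
- station: Slide station, fixed to the desk: grey base plate 235 x 107 mm, 12 mm thick, ending 5 mm in front of the push face. Origin on the desk, 145 mm along +x (the push direction, level) from the push face with the carriage out; y level, z up. Fixed black reading head, 48 mm across, at x = -24 mm, top 94 mm high; its column stands at x = 57 to 79 mm.
- carriage (a joint): Carriage travel along the push direction, m: 0 fully out (start), 0.029 at the hard end stop. A spring pushes it out (about 5 N at 0, 7 N at 0.016, 9 N at 0.029; drag about 6 N more at 0.1 m/s). Beyond about 0.019 the stop pin drops behind its catch; released from there it springs back and rests latched at about 0.016; released from less it returns to 0.
- stop_pin (a joint): Lift of the sprung stop pin (6 mm steel pin with a red knob 17 mm across, in an aluminium bracket on the station's -y side; knob top 85 mm above the desk), m: 0 down; the brass catch on the carriage lifts it about 0.006 in passing, then it drops back to 0. It works by itself and need not be touched.
- nest (a point): Centre of the floor of the round blue tile nest on the carriage (71 mm across, rim 7 mm high above this floor), 26 mm above the desk; moves with the carriage. Beware of the office chair left of the robot: its back rises 0.32 m, as near as x = 0.09, y = 0.155; an arm with its shoulder out to the left must keep its base turned about 1 rad to the right.
- tile: White round reference tile in a black holder (60 mm across, 12 mm high); origin at the centre of its underside; seated loosely in the nest; z is up.
- vial_centre (a point): Centre of the red-capped vial (24 mm across, 53 mm high, upright), half-way up; a bystander.
- weight_centre (a point): Centre of the brass weight (22 mm across, 34 mm high, upright), half-way up; a bystander.
- spare_dish_centre (a point): Centre of the sample dish of brown meal (66 mm across, 12 mm high), half-way up; a bystander.

How it is judged (in metres and radians):
At the end, for the whole second after the job is handed in: The carriage rests latched against the lowered stop pin at 13 to 19.5 mm of its travel, the tile sits flat in its nest (within 5 mm of centre), and the vial, weight and dish stand upright within 20 mm of where they were (value of joint carriage between 0.013 and 0.0195 m and value of joint stop_pin below 0.003 m and velocity of joint carriage between -0.005 and 0.005 m/s and horizontal distance between tile and nest below 0.005 m and z of tile in the frame of nest below 0.004 m and angle between tile's own z axis and vertical below 0.1 rad and distance of each of vial_centre, weight_centre, spare_dish_centre from where it was at the start of the episode below 0.02 m and angle between each of vial_centre, weight_centre, spare_dish_centre's own z axis and vertical below 0.15 rad); the robot touches nothing.
It fails at once if the robot presses on the reference tile (contact force between any of the fingers, the arm and tile above 1 N).
It fails at once if the tile is lifted out of its nest (z of tile in the frame of nest above 0.011 m).
It fails at once if the carriage is rammed: the robot presses on the station with over 45 N (contact force between any of the fingers, the arm and station above 45 N).
It fails at once if the vial, the weight or the dish of meal is moved, lifted or knocked over (distance of any of vial_centre, weight_centre, spare_dish_centre from where it was at the start of the episode above 0.025 m or angle between any of vial_centre, weight_centre, spare_dish_centre's own z axis and vertical above 0.5 rad).
It also fails if it takes over 48 s, if anything falls off the work surface, if the arm or the gripper's body presses on something with over 40 N, if the wrist force passes 120 N, or if a joint passes its speed limit or range.

## Working session

There is one attempt and no reset: what is moved stays moved. The work goes in short steps, Python scripts to look and compute and a tool call to move; the robot and the scene stay as the last step left them, time stands still between calls to the robot, and variables do not carry over. Pictures are saved under pics/ and viewed, and the job is handed in when it is done.

Besides the shell and the picture viewer there is one more tool, called after "Call:" by a JSON object that holds its "api" and its "payload". move_arm: Moves the arm, as the interface text tells. Its arguments: {"type":"object","properties":{"plan":{"type":"array","items":{"type":"array","items":{"type":"array","items":{"type":"number"}}}},"claw":{"type":"number"},"squeeze":{"type":"number"}},"required":["plan"]}

```bash
mkdir -p pics; cat > h.py <<'E'
import numpy as np,cv2
from bench import env
def snap(n,f):
    g=env.grab_frame(n); cv2.imwrite(f'pics/{f}.png',g['color']); np.savez(f'pics/{f}.npz',**g); return g
def w(g,u,v,r=1):
    z=g['z_map'][v-r:v+r+1,u-r:u+r+1]; z=np.median(z[z>0])
    K=g['mtx']; p=np.array([(u-K[0,2])/K[0,0]*z,(v-K[1,2])/K[1,1]*z,z,1]); return (g['world_from_camera']@p)[:3].round(1)
E
python3 - <<'E'
from h import *
print(env.observe())
for n in('scene','top','wrist'): snap(n,n+'0')
E
```

```text
{'t': 0.0, 'joints': array([-1.29006514e+00,  2.45786150e-01,  1.55899394e+00, -6.83936461e-06,
        1.33871005e+00, -1.74059337e-01]), 'qvel': array([ 5.51211610e-04,  2.23938598e-04,  1.00803530e-03, -5.63332793e-04,
        1.54600468e-03, -4.91364300e-05]), 'joint_efforts': array([-1.53871279e-03, -4.29513073e+01, -3.26124752e+01, -1.68345478e-04,
        5.46024981e-03, -6.42196909e-06]), 'tcp_pos': array([ 285.41001356, -583.41038554,  247.20894757]), 'tool_rot': array([-3.05887214e+00, -7.07817884e-01,  1.69231128e-04]), 'wrist_force': array([-0.80551054, -0.52177465,  0.14653895]), 'moment': array([ 0.03247762, -0.04689116, -0.00204108]), 'opening': 1.0003933146606303}
```

View pics/scene0.png

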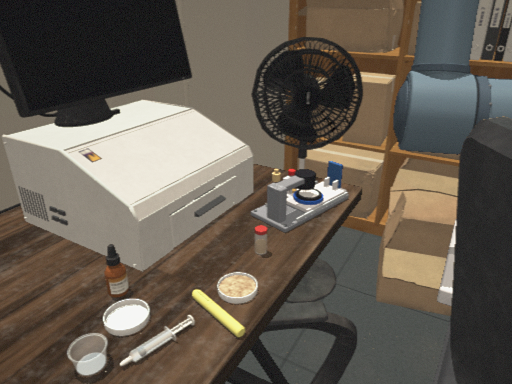

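View pics/top0.png

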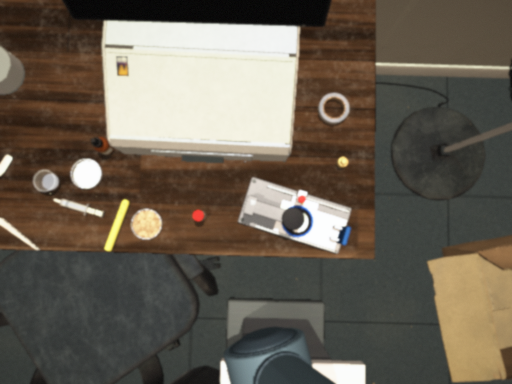

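View pics/wrist0.png

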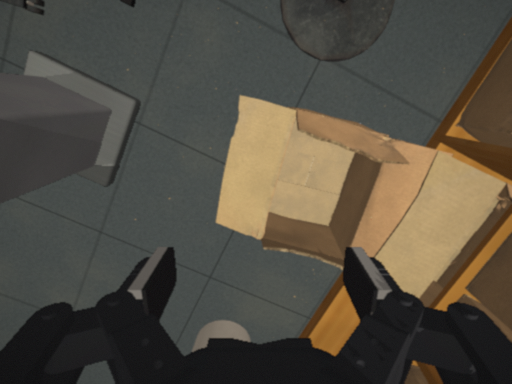

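Top view: the station sits around (297,215), with the blue push plate at (346,236), the reading head at (295,219) and the red knob at (302,198). The robot is at the bottom. Next I'll take an enlarged crop and measure points.

```bash
python3 - <<'E'
from h import *
g=np.load('pics/top0.npz')
c=g['color'][165:265,225:385]; cv2.imwrite('pics/c0.png',cv2.resize(c,None,fx=5,fy=5,interpolation=cv2.INTER_CUBIC))
for n,u,v in [('plate',346,236),('head',293,219),('knob',302,198),('vial',198,216),('weight',343,161),('dish',146,224),('desk',220,235),('base',262,195),('edge',360,250)]: print(n,w(g,u,v,1))
s=np.load('pics/scene0.npz')
c=s['color'][150:240,240:360]; cv2.imwrite('pics/c1.png',cv2.resize(c,None,fx=6,fy=6,interpolation=cv2.INTER_CUBIC))
# all points cloud of blue
for g,nm in((g,'top'),(s,'scene')):
    hsv=cv2.cvtColor(g['color'],cv2.COLOR_BGR2HSV)
    m=(hsv[...,0]>100)&(hsv[...,0]<125)&(hsv[...,1]>150)&(hsv[...,2]>50)
    vs,us=np.nonzero(m)
    P=np.array([w(g,u,v,0) for u,v in zip(us,vs) if g['z_map'][v,u]>0])
    Q=P[(P[:,2]>50)&(P[:,2]<100)&(P[:,1]<0)]; print(nm,len(Q),Q.min(0),Q.max(0),Q.mean(0)); np.save(nm+'Q.npy',Q)
    T=Q[Q[:,2]>80]; print(cv2.minAreaRect(T[:,:2].astype(np.float32)),T[:,2].mean())
    N=P[(P[:,2]>20)&(P[:,2]<45)&(P[:,1]<0)]; print('nest',len(N),N.min(0),N.max(0))
E
```

```text
plate [433.9 -97.5  85.7]
head [465.9  13.3  93.4]
knob [509.9  -5.4  85.4]
vial [467.1 212.7  52.4]
weight [ 597.3 -100.9   32.7]
dish [446.6 332.7  10.6]
desk [ 4.263e+02  1.678e+02 -2.000e-01]
base [518.3  75.8  12. ]
edge [ 4.010e+02 -1.484e+02 -4.000e-01]
top 105 [ 419.4 -103.7   51.2] [452.5 -88.8  89.8] [435.57904762 -95.42380952  80.32285714]
((435.7088317871094, -96.64839935302734), (8.35999584197998, 35.34800720214844), 73.73979949951172) 85.34605263157896
nest 25 [431.8 -32.6  23. ] [493.3  -1.8  40.2]
scene 14 [416.2 -95.9  57.1] [448.  -85.9  86.7] [426.82857143 -90.35        76.72857143]
((430.92376708984375, -91.98246765136719), (1.6964590549468994, 28.98004913330078), 77.69197845458984) 85.025
nest 5 [416.7 -91.9  30.8] [439.6  -2.9  40.4]
```

View pics/c0.png

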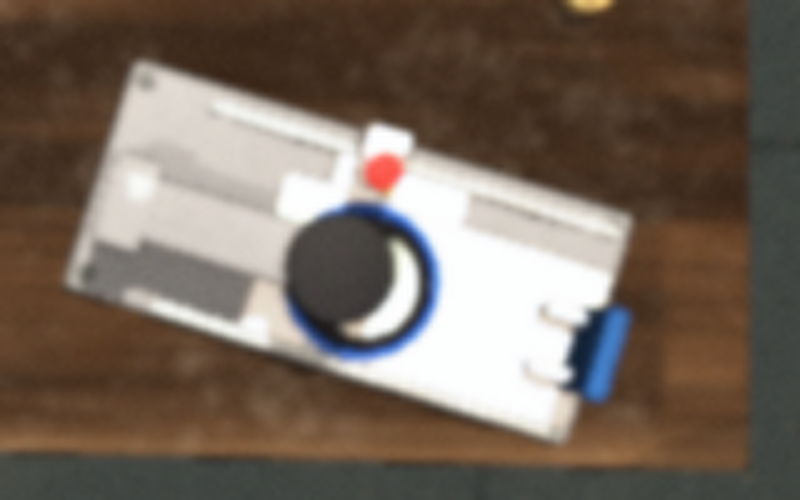

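View pics/c1.png

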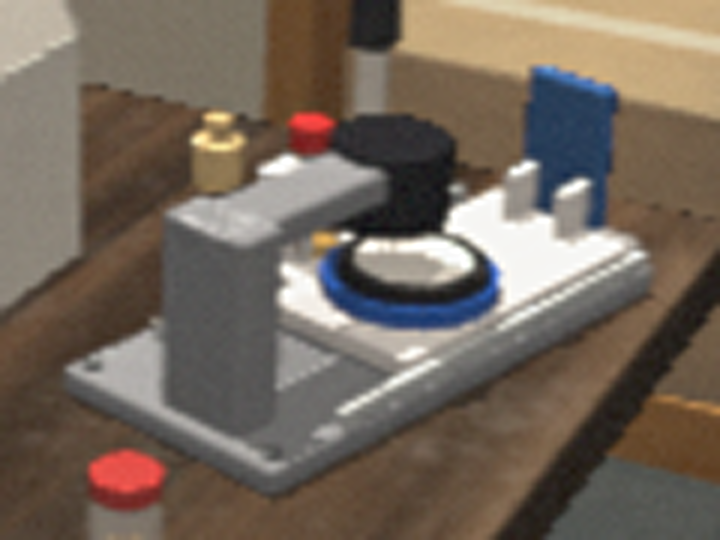

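Call:
{"api": "move_arm", "payload": {"plan": [[[18,-19,0,0.07,0.06,0],[36,-38,0,0.13,0.12,0],[54,-57,0,0.19,0.18,0],[72,-76,0,0.26,0.24,0],[90,-95,0,0.32,0.3,0],[108,-114,0,0.39,0.36,0],[125,-134,0,0.45,0.42,0],[142,-153,0,0.51,0.48,0]]], "claw": 0, "squeeze": 30}}

```text
t: 1.15
tcp_pos: [346.1, -383.3, 248.1]
tool_rot: [-2.431, -0.562, -0.461]
wrist_force: [-0.4, -0.2, 1.2]
opening: -0.002
```

```bash
python3 - <<'E'
from h import *
from scipy.spatial.transform import Rotation as R
o=env.observe();print(o['t'],o['joints'].round(3),o['tcp_pos'].round(1),R.from_rotvec(o['tool_rot']).as_matrix().round(3),o['opening'])
g=np.load('pics/top0.npz')
for u,v in [(262,192),(360,0)][:1]: pass
E=[(138,60),(632,213),(65,285),(565,440)]
K=g['mtx'];T=g['world_from_camera']
def onz(u,v,z):
    d=T[:3,:3]@np.array([(u-K[0,2])/K[0,0],(v-K[1,2])/K[1,1],1]);c=T[:3,3];return (c+d*(z-c[2])/d[2]).round(1)
P=[onz(225+a/5-.4,165+b/5-.4,12) for a,b in E];print(P)
for a,b in((0,1),(2,3),(1,3)):
    d=P[a]-P[b];print(np.degrees(np.arctan2(d[1],d[0])),np.linalg.norm(d))
print('plate top outer corners',[onz(225+a/5-.4,165+b/5-.4,86) for a,b in((629,309),(601,402),(616,355))])
s=snap('scene','scene1');snap('top','top1')
E
```

```text
1.15 [-1.24   0.207  1.71   0.403  1.805 -0.148] [ 346.1 -383.3  248.1] [[ 0.85   0.49   0.191]
 [ 0.284 -0.733  0.618]
 [ 0.443 -0.471 -0.763]] -0.001728205413500533
[array([559.2,  98.9,  12. ]), array([ 496.4, -124.4,   12. ]), array([457.4, 128.8,  12. ]), array([394.7, -95.4,  12. ])]
74.29210522980446 231.96277718634084
74.37576541881317 232.80234105352122
-15.915627996333795 105.75391245717577
plate top outer corners [array([ 453.9, -106.4,   86. ]), array([415.5, -95.2,  86. ]), array([ 434.9, -101.2,   86. ])]
```

View pics/top1.png

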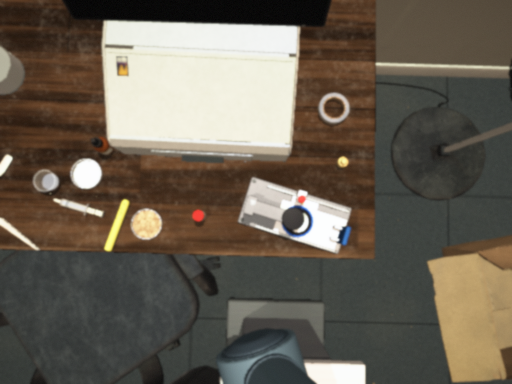

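```bash
cat >> h.py <<'E'
from scipy.spatial.transform import Rotation as R
PD=np.array([.270,.963,0]);PD/=np.linalg.norm(PD)
def rel(pos,tilt,roll=0):
    o=env.observe();A=R.from_rotvec(o['tool_rot'])
    t=np.radians(tilt);z=PD*np.cos(t)+np.array([0,0,-np.sin(t)])
    x=np.array([PD[1],-PD[0],0]);y=np.cross(z,x)
    B=R.from_matrix(np.c_[x,y,z])*R.from_euler('z',roll,degrees=True)
    s=A.inv().apply(np.array(pos)-o['tcp_pos']);r=(A.inv()*B).as_rotvec()
    print('shift',s.round(1),'rot',r.round(3),'deg',np.degrees(np.linalg.norm(r)).round(1));return s,r
E
python3 - <<'E'
from h import *
rel([395,-240,160],20)
E
```

```text
shift [ 44.2 -39.4 163.8] rot [0.501 0.176 0.721] deg 51.3
```

Call:
{"api": "move_arm", "payload": {"plan": [[[6,-5,20,0.06,0.02,0.09],[11,-10,41,0.13,0.04,0.18],[17,-15,61,0.19,0.07,0.27],[22,-20,82,0.25,0.09,0.36],[28,-25,102,0.31,0.11,0.45],[33,-30,123,0.38,0.13,0.54],[39,-35,143,0.44,0.15,0.63],[44,-39,164,0.5,0.18,0.72]]]}}

```text
t: 2.25
tcp_pos: [395.9, -242.4, 160.3]
tool_rot: [-1.909, 0.265, -0.19]
wrist_force: [0.2, 0.3, -0.7]
opening: -0.0
```

```bash
python3 - <<'E'
from h import *
from scipy.optimize import least_squares
o=env.observe();print(o['t'],o['joints'].round(3),o['tcp_pos'].round(1),R.from_rotvec(o['tool_rot']).as_matrix().round(3),o['wrist_force'])
D=[([-1.29006514,.24578615,1.55899394,0,1.33871,-.17405934],[285.41,-583.41,247.21],[-3.05887214,-.707817884,.0001692]),
([-1.24,.207,1.71,.403,1.805,-.148],[346.1,-383.3,248.1],[-2.431,-.562,-.461]),(o['joints'],o['tcp_pos'],o['tool_rot'])]
# wrist centre model
def wc(p,q):
    h,a,off,L2,L3,b,Dt=p
    r=a+L2*np.sin(q[1])+L3*np.sin(q[1]+q[2])+b*np.cos(q[1]+q[2]); z=h+L2*np.cos(q[1])+L3*np.cos(q[1]+q[2])-b*np.sin(q[1]+q[2])
    return R.from_euler('z',q[0]).apply([r,off,z])
def f(p): return np.r_[np.concatenate([wc(p,q)+p[6]*R.from_rotvec(rv).as_matrix()[:,2]-t for q,t,rv in D]), (p-[100,0,114,400,400,0,250])*.01]
s=least_squares(f,[100,0,114,400,400,0,250]);print(s.x.round(1),s.fun.round(1))
# j1 rot/dir check: forearm-based tool z
for q,t,rv in D: print(wc(s.x,q).round())
snap('scene','scene2');snap('wrist','wrist2')
E
```

```text
2.25 [-1.139  0.399  1.874  0.704  1.896  0.55 ] [ 395.9 -242.4  160.3] [[ 0.961 -0.092  0.259]
 [-0.275 -0.332  0.902]
 [ 0.003 -0.939 -0.345]] [ 0.20559054  0.26225735 -0.6913627 ]
[ 2.714e+02 -4.000e-01  1.125e+02  4.229e+02  5.687e+02  6.730e+01
  2.371e+02] [-0.1 -0.  -0.1  0.2  0.1  0.  -0.1 -0.1  0.   1.7 -0.  -0.   0.2  1.7
  0.7 -0.1]
[ 285. -584.  484.]
[ 301. -530.  429.]
[ 334. -456.  242.]
```

View pics/scene2.png

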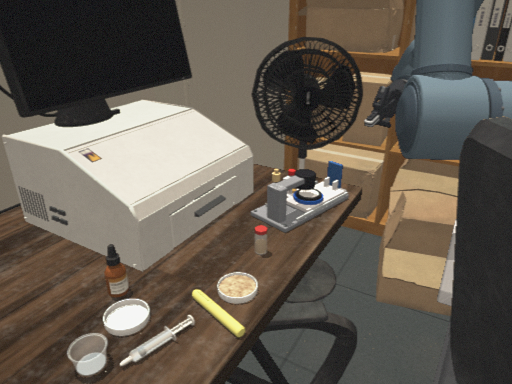

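View pics/wrist2.png

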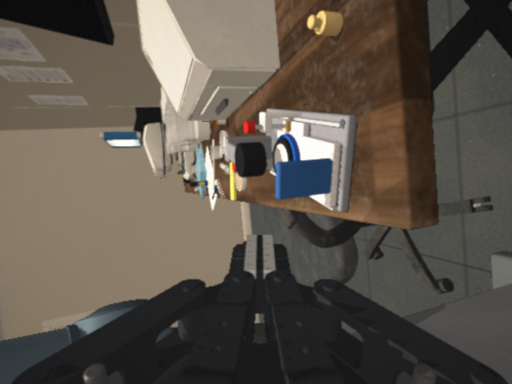

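The scene image shows the gripper at (380,105), nearing the plate at (335,172). The wrist view shows the plate at (303,178), ahead of the shut fingers. Next I'll check shoulder clearance to the chair.

```bash
python3 - <<'E'
from h import *
g=np.load('pics/top1.npz');K=g['mtx'];T=g['world_from_camera']
def cloud(g):
    z=g['z_map'];v,u=np.nonzero(z>0);zz=z[v,u]
    p=np.c_[(u-K[0,2])/K[0,0]*zz,(v-K[1,2])/K[1,1]*zz,zz,np.ones(len(u))];return u,v,(p@g['world_from_camera'].T)[:,:3]
u,v,P=cloud(g)
arm=(u>215)&(v>320)&(P[:,2]>100)&(P[:,1]<250)
A=P[arm];print('arm top',A.min(0).round(),A.max(0).round())
q=-1.24
L=R.from_euler('z',-q).apply(A)
print('in base frame x',L[:,0].min(),L[:,0].max(),'left max',L[:,1].max(), 'z max',A[:,2].max())
for lo in range(100,500,50):
    m=(A[:,2]>lo)&(A[:,2]<lo+50)
    if m.any(): print(lo,m.sum(),L[m].min(0).round(),L[m].max(0).round())
ch=(u<235)&(v>250)&(P[:,2]>0); C=P[ch]
for lo in range(0,400,50):
    m=(C[:,2]>lo)&(C[:,2]<lo+50)
    if m.any(): print('chair',lo,m.sum(),C[m].min(0).round(),C[m].max(0).round())
E
```

```text
arm top [209.   4. 233.] [287. 150. 470.]
in base frame x -63.946361000689144 70.854513238061 left max 292.77901025293824 z max 470.2117269229856
200 24 [-54. 278. 233.] [ 59. 293. 250.]
250 815 [-64. 212. 250.] [ 68. 293. 300.]
300 2061 [-59. 225. 300.] [ 64. 292. 350.]
350 631 [-22. 252. 350.] [ 62. 275. 400.]
400 536 [  0. 252. 400.] [ 71. 273. 450.]
450 136 [ 30. 261. 450.] [ 69. 273. 470.]
chair 0 304 [104. 135.   0.] [392. 455.  50.]
chair 50 138 [122. 169.  51.] [143. 231.  99.]
chair 100 31 [138. 193. 100.] [147. 222. 123.]
chair 200 6 [246. 134. 233.] [249. 142. 250.]
chair 250 196 [209. 121. 253.] [267. 150. 300.]
chair 300 401 [212. 118. 300.] [263. 145. 334.]
```

```bash
python3 -c "
import cv2
i=cv2.imread('pics/top1.png')[250:384,150:400];cv2.imwrite('pics/c2.png',cv2.resize(i,None,fx=3,fy=3))"
```

```text
(no output)
```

View pics/c2.png

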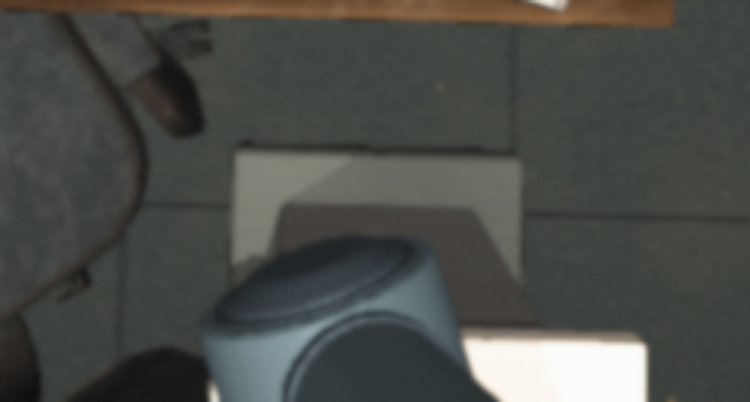

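```bash
python3 - <<'E'
from h import *
from scipy.optimize import least_squares
g=np.load('pics/top1.npz')
for u,v in [(340,372),(320,365),(355,365),(250,305),(310,335),(360,366)]: print((u,v),w(g,u,v))
p=[271.4,-.4,112.5,422.9,568.7,67.3]
def wc(q):
    h,a,off,L2,L3,b=p
    r=a+L2*np.sin(q[1])+L3*np.sin(q[1]+q[2])+b*np.cos(q[1]+q[2]); z=h+L2*np.cos(q[1])+L3*np.cos(q[1]+q[2])-b*np.sin(q[1]+q[2])
    return R.from_euler('z',q[0]).apply([r,off,z])
F=np.array([434,-101,60.])
for yaw in(60,64,74.3):
  for tilt in(0,10,20):
    for tr in(0,23):
      y,t=np.radians([yaw,tilt]);z=np.array([np.cos(y)*np.cos(t),np.sin(y)*np.cos(t),-np.sin(t)])
      c=F+PD*tr-254*z
      s=least_squares(lambda q:wc(q)-c,[-1,.4,1.9]); print(yaw,tilt,tr,c.round(),s.x.round(3),abs(s.fun).max().round(2))
E
```

```text
(340, 372) [ 133.4 -106.1   -0.4]
(320, 365) [147.3 -61.8  -0.4]
(355, 365) [ 1.493e+02 -1.390e+02 -1.000e-01]
(250, 305) [ 153.7   92.2 -639.2]
(310, 335) [ 112.8  -94.7 -395.7]
(360, 366) [ 147.6 -149.9    0.3]
60 0 0 [ 307. -321.   60.] [-1.064  0.657  2.062] 0.0
60 0 23 [ 313. -299.   60.] [-1.025  0.647  2.087] 0.0
60 10 0 [ 309. -318.  104.] [-1.056  0.534  2.107] 0.0
60 10 23 [ 315. -295.  104.] [-1.017  0.521  2.133] 0.0
60 20 0 [ 315. -308.  147.] [-1.033  0.412  2.147] 0.0
60 20 23 [ 321. -286.  147.] [-0.992  0.397  2.172] 0.0
64 0 0 [ 323. -329.   60.] [-1.042  0.672  2.024] 0.0
64 0 23 [ 329. -307.   60.] [-1.004  0.662  2.049] 0.0
64 10 0 [ 324. -326.  104.] [-1.035  0.553  2.069] 0.0
64 10 23 [ 331. -304.  104.] [-0.996  0.541  2.094] 0.0
64 20 0 [ 329. -316.  147.] [-1.013  0.435  2.109] 0.0
64 20 23 [ 336. -293.  147.] [-0.974  0.42   2.134] 0.0
74.3 0 0 [ 365. -346.   60.] [-0.983  0.713  1.928] 0.0
74.3 0 23 [ 371. -323.   60.] [-0.947  0.703  1.952] 0.0
74.3 10 0 [ 366. -342.  104.] [-0.977  0.603  1.972] 0.0
74.3 10 23 [ 373. -320.  104.] [-0.94   0.59   1.996] 0.0
74.3 20 0 [ 369. -331.  147.] [-0.959  0.491  2.014] 0.0
74.3 20 23 [ 376. -309.  147.] [-0.921  0.478  2.037] 0.0
```

```bash
cat >> h.py <<'E'
F=np.array([434,-101,60.])
def rel2(trav,lat=0,yaw=64,tilt=8,dz=0):
    o=env.observe();A=R.from_rotvec(o['tool_rot'])
    y,t=np.radians([yaw,tilt]);z=np.array([np.cos(y)*np.cos(t),np.sin(y)*np.cos(t),-np.sin(t)])
    x=np.array([np.sin(y),-np.cos(y),0]);B=R.from_matrix(np.c_[x,np.cross(z,x),z])
    tip=F+PD*trav+lat*np.array([PD[1],-PD[0],0])+[0,0,dz]
    s=A.inv().apply(tip-17*z-o['tcp_pos']);r=(A.inv()*B).as_rotvec()
    print('shift',s.round(1),'rot',r.round(3),'PD in tool',A.inv().apply(PD).round(4))
def stat():
    o=env.observe();A=R.from_rotvec(o['tool_rot']);tip=o['tcp_pos']+17*A.apply([0,0,1]);d=tip-F
    print('t',o['t'],'j',o['joints'].round(3),'tip along',(d@PD).round(2),'lat',(d@[PD[1],-PD[0],0]).round(2),'z',tip[2].round(1),'F along',(o['wrist_force']@PD).round(2),o['wrist_force'].round(1))
E
python3 - <<'E'
from h import *
stat();rel2(-40)
E
```

```text
t 2.35 j [-1.138  0.401  1.878  0.702  1.896  0.548] tip along -128.87 lat -0.12 z 152.9 F along 0.67 [-0.7  0.9  0.3]
shift [ -3.2  60.4 115.9] rot [0.208 0.173 0.044] PD in tool [-0.0026 -0.3417  0.9398]
```

Call:
{"api": "move_arm", "payload": {"plan": [[[-0.5,10,14,0.03,0.02,0.01],[-1,20,28,0.05,0.04,0.01],[-1.5,30,44,0.08,0.06,0.02],[-2,40,60,0.1,0.09,0.02],[-2.5,50,76,0.13,0.11,0.03],[-3,57,92,0.16,0.13,0.03],[-3,60,106,0.18,0.15,0.04],[-3,60,116,0.21,0.17,0.04]]]}}

```text
t: 3.35
tcp_pos: [417.4, -155.5, 64.1]
tool_rot: [-1.677, 0.38, -0.342]
wrist_force: [-0.0, 0.1, -0.8]
opening: -0.0
```

```bash
python3 - <<'E'
from h import *
stat();rel2(-5)
g=snap('top','top3');c=g['color'][185:285,265:385];cv2.imwrite('pics/c3.png',cv2.resize(c,None,fx=5,fy=5,interpolation=cv2.INTER_CUBIC))
snap('wrist','wrist3')
E
```

```text
t 3.35 j [-1.097  0.601  2.007  0.937  1.757  0.42 ] tip along -40.4 lat 1.72 z 61.8 F along 0.12 [-0.   0.1 -0.8]
shift [-8.  -3.1 34.4] rot [-0.002  0.001  0.007] PD in tool [-0.1778 -0.136   0.9746]
```

View pics/c3.png

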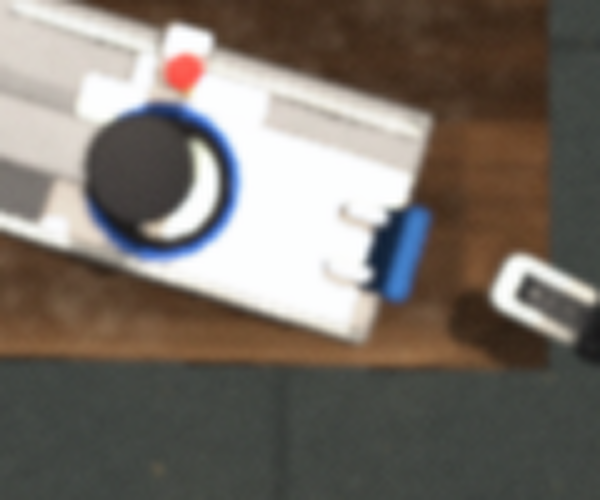

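View pics/wrist3.png

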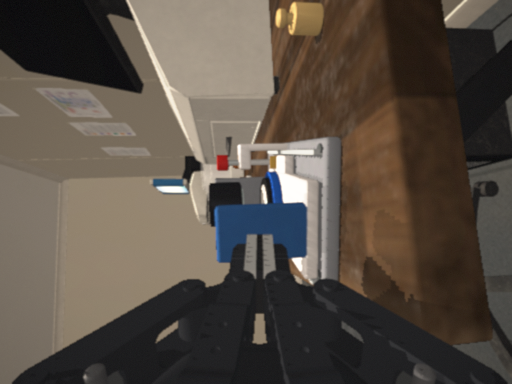

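The top crop shows the fingertip at (497,283), in line with the outer face of the plate at (418,255). That is about 36 mm short, which agrees with the pose. Moving in.

Call:
{"api": "move_arm", "payload": {"plan": [[[-1.1,-0.8,6,0,0,0],[-2.1,-1.6,12,0,0,0],[-3.2,-2.5,18,0,0,0],[-4.3,-3.3,24,0,0,0],[-5.1,-3.9,29,0,0,0],[-5.8,-4.3,32,0,0,0],[-5.8,-4.3,32,0,0,0]]]}}

```text
t: 4.32
tcp_pos: [426.0, -124.5, 64.2]
tool_rot: [-1.68, 0.38, -0.341]
wrist_force: [-0.2, -0.3, 0.1]
opening: -0.001
```

```bash
python3 - <<'E'
from h import *
stat();rel2(0)
E
```

```text
t 4.325 j [-1.048  0.58   2.047  0.978  1.724  0.418] tip along -8.2 lat 1.65 z 61.8 F along -0.31 [-0.2 -0.3  0.1]
shift [-3.1  0.7  8. ] rot [-0.     0.002  0.008] PD in tool [-0.1765 -0.138   0.9746]
```

Call:
{"api": "move_arm", "payload": {"plan": [[[-0.3,-0.2,1.5,0,0,0],[-0.5,-0.4,3,0,0,0],[-0.8,-0.6,4.5,0,0,0],[-1.1,-0.8,6,0,0,0],[-1.3,-1.0,7.5,0,0,0],[-1.6,-1.2,9,0,0,0],[-1.6,-1.2,9,0,0,0]]]}}

```text
t: 5.2
tcp_pos: [428.6, -116.4, 64.2]
tool_rot: [-1.681, 0.379, -0.341]
wrist_force: [-2.8, -3.7, 0.4]
opening: -0.004
```

```bash
python3 - <<'E'
from h import *
stat()
E
```

```text
t 5.2 j [-1.034  0.574  2.057  0.99   1.715  0.417] tip along 0.23 lat 1.92 z 61.8 F along -4.29 [-2.8 -3.7  0.4]
```

Call:
{"api": "move_arm", "payload": {"plan": [[[-0.2,-0.2,1.3,0,0,0],[-0.5,-0.4,2.6,0,0,0],[-0.7,-0.5,3.9,0,0,0],[-0.9,-0.7,5.2,0,0,0],[-1.2,-0.9,6.5,0,0,0],[-1.4,-1.1,7.8,0,0,0],[-1.6,-1.2,9,0,0,0],[-1.6,-1.2,9,0,0,0]]]}}

```text
t: 6.2
tcp_pos: [431.0, -108.1, 64.2]
tool_rot: [-1.681, 0.379, -0.342]
wrist_force: [-5.5, -6.6, 1.5]
opening: -0.004
```

```bash
python3 - <<'E'
from h import *
stat()
g=snap('top','top4');c=g['color'][165:265,225:385];cv2.imwrite('pics/c4.png',cv2.resize(c,None,fx=5,fy=5,interpolation=cv2.INTER_CUBIC))
E
```

```text
t 6.2 j [-1.02   0.569  2.066  1.002  1.706  0.417] tip along 8.92 lat 2.06 z 61.8 F along -7.87 [-5.5 -6.6  1.5]
```

View pics/c4.png

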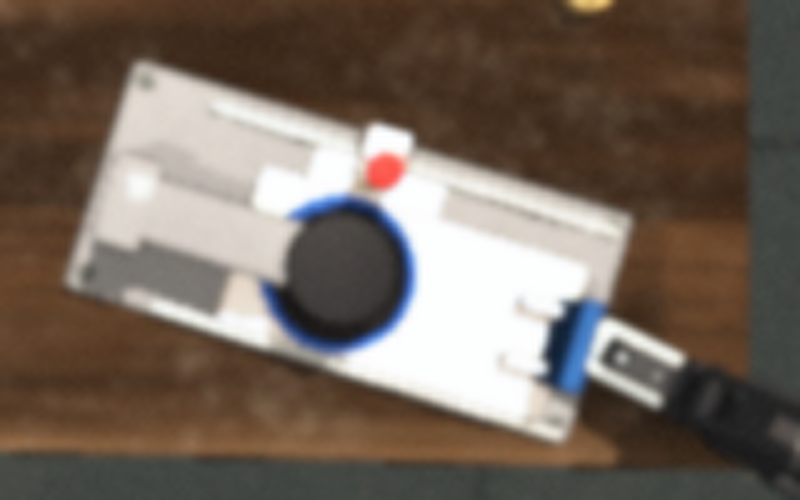

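The plate's bottom-left corner went from (601,402) to (575,393) in the crop, so the carriage has travelled about 11 mm. I'll register the two images to measure this better.

```bash
cat >> h.py <<'E'
def travel(f):
    a=np.load('pics/top0.npz');b=np.load(f'pics/{f}.npz')
    up=lambda g:cv2.resize(g['color'],None,fx=8,fy=8,interpolation=cv2.INTER_CUBIC)
    A,B=up(a),up(b)
    for n,(x0,y0,x1,y1),z in(('posts/plate-left',(328,222,344,246),60),('nest arc',(296,222,314,238),33),('platecorner',(337,224,349,246),86)):
        t=A[y0*8:y1*8,x0*8:x1*8]; s=B[y0*8-80:y1*8+40,x0*8-120:x1*8+40]
        r=cv2.matchTemplate(s,t,cv2.TM_CCOEFF_NORMED);_,v,_,l=cv2.minMaxLoc(r)
        K=a['mtx'];h=a['world_from_camera'][2,3]-z
        dx,dy=(l[0]-120)/8,(l[1]-80)/8;print(n,'trav mm',round(np.hypot(dx,dy)*h/K[0,0],2),'score',round(v,3),dx,dy)
E
python3 -c "
from h import *
travel('top4')"
```

```text
posts/plate-left trav mm 10.79 score 0.996 -4.875 -1.375
nest arc trav mm 12.77 score 0.633 -5.375 -2.25
platecorner trav mm 10.98 score 0.927 -5.125 -1.375
```

Call:
{"api": "move_arm", "payload": {"plan": [[[-0.3,-0.2,1.6,0,0,0],[-0.6,-0.5,3.2,0,0,0],[-0.9,-0.7,4.8,0,0,0],[-1.2,-0.9,6.4,0,0,0],[-1.5,-1.1,8,0,0,0],[-1.8,-1.4,9.6,0,0,0],[-2.1,-1.6,11.2,0,0,0],[-2.1,-1.6,11.2,0,0,0]]]}}

```text
t: 7.25
tcp_pos: [434.2, -97.0, 64.2]
tool_rot: [-1.681, 0.379, -0.342]
wrist_force: [-5.0, -6.8, 0.6]
opening: 0.0
```

```bash
python3 - <<'E'
from h import *
stat()
g=snap('top','top5');c=g['color'][165:265,225:385];cv2.imwrite('pics/c5.png',cv2.resize(c,None,fx=5,fy=5,interpolation=cv2.INTER_CUBIC))
travel('top5')
s=snap('scene','scene5');c=s['color'][150:240,240:360]; cv2.imwrite('pics/c5s.png',cv2.resize(c,None,fx=6,fy=6,interpolation=cv2.INTER_CUBIC))
E
```

```text
t 7.25 j [-1.     0.563  2.079  1.019  1.695  0.416] tip along 20.5 lat 2.09 z 61.8 F along -7.84 [-5.  -6.8  0.6]
posts/plate-left trav mm 22.06 score 0.995 -9.875 -3.125
nest arc trav mm 21.51 score 0.619 -9.125 -3.625
platecorner trav mm 22.29 score 0.905 -10.375 -2.875
```

View pics/c5s.png

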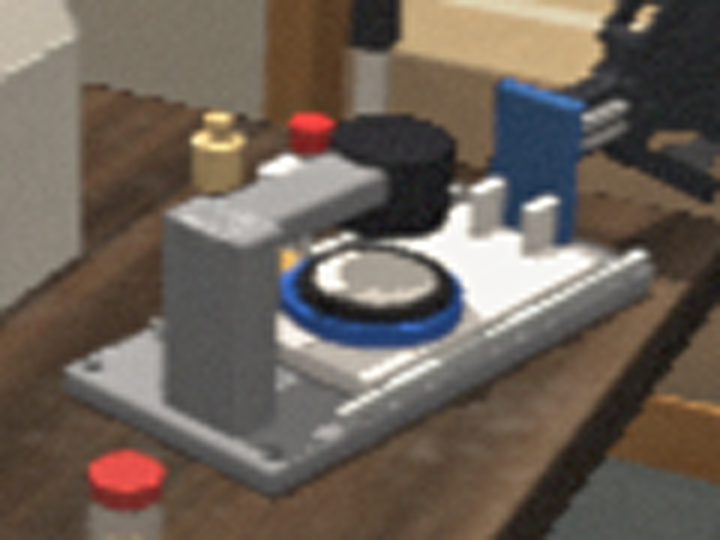

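The carriage has travelled about 22 mm and the knob is back at its starting height. Letting it back slowly.

Call:
{"api": "move_arm", "payload": {"plan": [[[0.2,0.2,-1.3,0,0,0],[0.5,0.4,-2.6,0,0,0],[0.7,0.5,-3.9,0,0,0],[0.9,0.7,-5.2,0,0,0],[1.2,0.9,-6.5,0,0,0],[1.4,1.1,-7.8,0,0,0],[2.1,1.6,-11.2,0,0,0],[2.8,2.2,-15,0,0,0]]]}}

```text
t: 8.35
tcp_pos: [429.9, -110.8, 63.9]
tool_rot: [-1.679, 0.38, -0.341]
wrist_force: [-0.3, -0.0, -0.2]
opening: 0.0
```

```bash
python3 - <<'E'
from h import *
stat()
g=snap('top','top6');travel('top6')
E
```

```text
t 8.35 j [-1.025  0.572  2.063  0.998  1.71   0.417] tip along 6.09 lat 1.72 z 61.6 F along -0.13 [-0.3 -0.  -0.2]
posts/plate-left trav mm 15.32 score 0.992 -6.875 -2.125
nest arc trav mm 17.15 score 0.633 -7.375 -2.625
platecorner trav mm 15.07 score 0.955 -7.0 -2.0
```

Latched at about 15–16 mm and the force is zero. I'll back well clear and check again.

Call:
{"api": "move_arm", "payload": {"plan": [[[1.8,1.4,-10,0,0,0],[3.5,2.7,-20,0,0,0],[5.3,4.1,-30,0,0,0],[7,5.5,-40,0,0,0],[9,7,-50,0,0,0],[10.5,8,-60,0,0,0],[10.5,8,-60,0,0,0]]]}}

```text
t: 9.28
tcp_pos: [413.1, -170.8, 64.5]
tool_rot: [-1.68, 0.38, -0.342]
wrist_force: [0.5, -0.2, 0.8]
opening: 0.0
```

```bash
python3 - <<'E'
from h import *
stat()
g=snap('top','top7');travel('top7');c=g['color'][165:265,225:385];cv2.imwrite('pics/c7.png',cv2.resize(c,None,fx=5,fy=5,interpolation=cv2.INTER_CUBIC))
s=snap('scene','scene7');c=s['color'][150:240,240:360]; cv2.imwrite('pics/c7s.png',cv2.resize(c,None,fx=6,fy=6,interpolation=cv2.INTER_CUBIC))
for n,u,v in [('knob',302,198),('vial',198,216),('weight',343,161),('dish',146,224)]: print(n,w(g,u,v,1))
E
```

```text
t 9.275 j [-1.119  0.609  1.986  0.918  1.771  0.422] tip along -56.26 lat 1.76 z 62.1 F along -0.08 [ 0.5 -0.2  0.8]
posts/plate-left trav mm 15.4 score 0.986 -6.875 -2.25
nest arc trav mm 17.15 score 0.633 -7.375 -2.625
platecorner trav mm 15.22 score 0.896 -7.0 -2.25
knob [510.   -5.5  84.6]
vial [467.2 212.9  50.9]
weight [ 597.3 -101.    32.7]
dish [446.6 332.7  10.5]
```

View pics/c7.png

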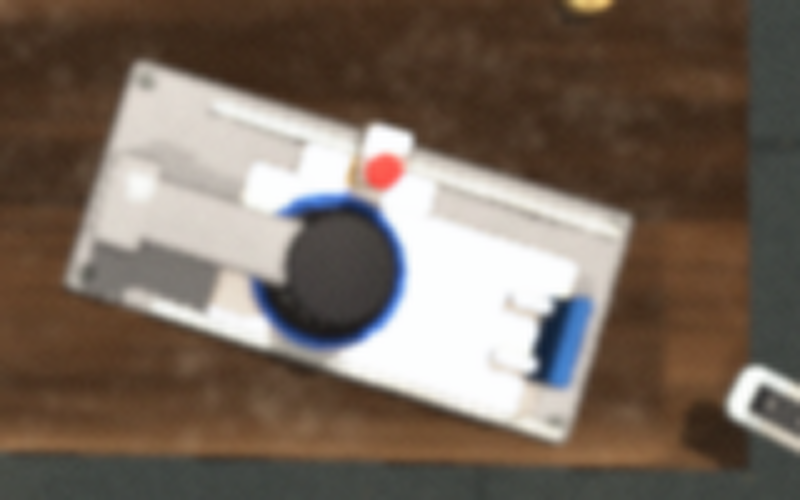

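View pics/c7s.png

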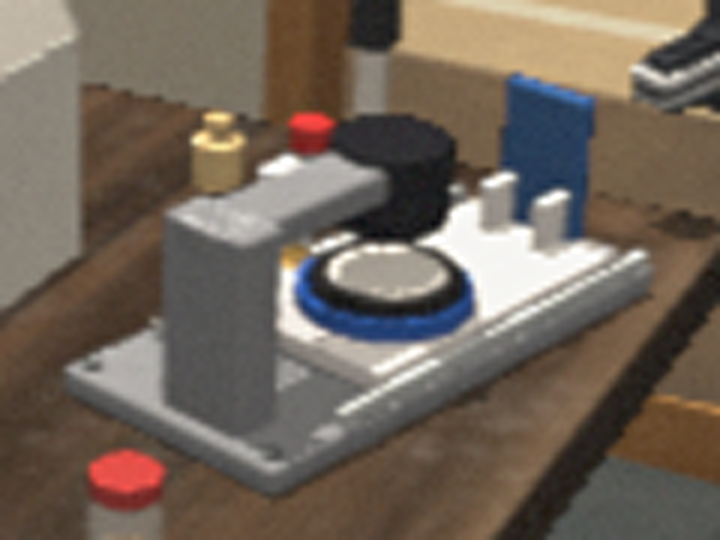

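The tile is seated in its nest under the head, the carriage rests at about 15.4 mm with the knob down, and the bystanders haven't moved. Handing in.

```bash
python3 -c "
from h import *
print(env.sign_off())"
```

```text
the job is handed in; nothing more can be done
None
```

The carriage is latched at its middle position with the reference tile under the reading head. I handed the job in at about 9.4 s; no verdict is reported.

I kept the arm's base turned about 1 rad to the right to clear the chair. With the fingers shut, I pushed the blue plate slowly to about 22 mm of travel, with readings of about 8 N along the push. I then eased back and withdrew the fingertips to about 70 mm from the plate.

**Final checks:**
- **Carriage:** two image registrations put it at rest at 15.2 and 15.4 mm. A third, on the nest edge, read 17.1 mm, but its match was poor (score 0.63). All three are inside the 13 to 19.5 mm window.
- **Stop pin:** the knob top measured 84.6 mm, against 85.4 mm at the start, so the pin is down.
- **Tile:** it looks flat and centred in its nest, but I judged that by eye from the pictures and did not measure it.
- **Bystanders:** the vial, weight and dish are within about 2 mm of where they were, which is camera accuracy.
- **Robot:** it touches nothing, and the wrist force is about zero.

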